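Pin the elbow of the arm model

TASK

On the biology bench, join the elbow of the bone model: take the blue-headed pin from the wooden rack and lower it, without dropping it, through the upper ear of the fork, the forearm's eye trapped between the ears, and the lower ear, letting go only when its head is down on the upper ear. Leave the red-headed pin in the rack.

Things in the scene. Friction and masses are not known exactly. Their poses are not given: they have to be found in the camera images.
- blue_pin_head (a point): Long pin upright in a wooden rack (75x180x60 mm, two holes 100 mm apart, in either of which it may stand), head resting on the rack's top. Blue cylindrical head 40 mm across, 50 tall: grip this. Below it a steel shaft 16 mm thick, 55 long, its last 18 mm tapering to a 7 mm nose. 0.12 kg. Point: centre of the head, 25 mm above its underside, 80 above the nose; z up along the pin.
- elbow_fork (a point): Fork of a bone-coloured elbow model on a fixed plywood board (12 mm thick): two level aluminium ears, one above the other, each a ring 64 mm across, 10 mm thick, with a 26 mm upright hole. Point: hole's centre on the upper ear's top face, 73 mm above the bench, nothing of the model higher; z up. Below it: ear 10 mm, gap 17, lower ear 10, air 24, board. Its bone lies on the robot's side.
- forearm_eye (a point): Eye of the loose forearm (two bones, 200 mm long, pointing away from the robot, far end resting on the board; 0.3 kg): tan ring 56 mm across, 14 mm thick, 26 mm hole, lying on the lower ear between the ears, up to 4 mm off their axis; the pin's tapered nose pushes it into line. Point: centre of its hole, half-way up; x along the forearm.
- red_pin_head (a point): Bystander: shorter pin with a red head of the same size (40 mm across, 50 tall; shaft only 30 mm long) in the rack's other hole, its top 110 mm above the bench: carry the blue pin over or clear of it. Point: centre of its head.
There are look-alikes about, which are no part of the job. There is more than one size of the part that bears blue_pin_head; the job needs the larger.

How it is judged (in metres and radians):
On the way:
1. the blue pin, still held in the fingers, stands in the fork's hole with its head less than 20 mm above the upper ear (contact force between the fingers and blue_pin above 0.5 N and z of blue_pin_head in the frame of elbow_fork below 0.045 m and horizontal distance between blue_pin_head and elbow_fork below 0.012 m), for 0.1 s.
At the end, for the whole second after the job is handed in: The blue pin is at rest, upright within 8 degrees, its axis within 12 mm of the fork's and 14 mm of the eye's, its head down on the upper ear within 5 mm; the forearm's eye lies at rest between the ears; the red pin is within 20 mm of where it stood (horizontal distance between blue_pin_head and elbow_fork below 0.012 m and z of blue_pin_head in the frame of elbow_fork between 0.02 and 0.03 m and angle between blue_pin_head's own z axis and vertical below 0.14 rad and horizontal distance between blue_pin_head and forearm_eye below 0.014 m and z of forearm_eye in the frame of elbow_fork between -0.027 and -0.012 m and linear speed of each of blue_pin, forearm below 0.02 m/s and distance of red_pin_head from where it was at the start of the episode below 0.02 m); the robot touches nothing.
It fails at once if the red pin is taken out of its place (moved over 20 mm) (distance of red_pin_head from where it was at the start of the episode above 0.02 m).
It also fails if it takes over 40 s, if anything falls off the work surface, if the arm or the gripper's body presses on something with over 40 N, if the wrist force passes 120 N, or if a joint passes its speed limit or range.

ROBOT

A 6-joint arm with a two-finger parallel gripper is mounted at the origin on the work surface. World frame = base frame: x ahead of the robot, y to its left, z up, the work surface at z = 0. Lengths are in mm, angles in rad, forces in N, time in s.
With the tool pointing down it reaches from about 325 to 925 mm from the base axis. Payload 3.1 kg.
Tool frame: the origin (TCP) lies midway between the tips of the shut fingers; the grasp point (between the pads) lies 19 mm behind it; z points along the fingers, y is the line along which they close (so a half turn about z gives the same grasp; the last joint's range is limited). The gripper opens to 85 mm and grips with 20 to 120 N. Pads are 22 mm wide; open, the fingers measure 114 mm over their backs; the gripper's body (76 mm by 85 mm) begins 54 mm behind the grasp point. The pads swing forward as they close: fully open they stand 13 mm farther back than shut.
Start: joints at [1.172, 0.217, 1.613, -0, 1.311, -0.112], TCP at [176.784, 599.489, 203.1] pointing down, gripper open.
Joint ranges: [-2.75, 2.75], [-0.78, 2.1], [0.31, 2.55], [-1.13, 4.27], [0.13, 2.63], [-2.58, 2.58]. Speed limits (rad/s): [2.79, 2.79, 3.14, 3.14, 3.14, 3.14].

INTERFACE

Orientations are given as a rotation vector (axis times angle).
In Python, from plant import env gives the robot as it stands. The module is installed in compiled form; this text tells all that it offers.
- The arm moves only by the tool drive_tool, never from a script. Its argument "rows" is a list of rows, each a list of 3 entries, a list of its own where there are three numbers: the shift along the tool's x, y, z in m, then the turn, a rotation vector about the tool's x, y, z in rad, then the opening, from -1 (shut) to 1 (fully open), so that 0 is half open. In form: [[[x, y, z], [ax, ay, az], fingers], ...]. A call has 1 to 12 rows; each row is the pose to reach, as a shift and turn from the pose commanded when the call began, along the tool's axes at that moment; what a row does not reach only later rows make up. A row lasts 1/12 s, in which the tool goes at most 41.7 mm and 7.16 degrees, less where a joint would pass 70% of its speed; a pose out of reach is approached as far as the arm can. A call with a gripper value outside its range is refused whole. The fingers move at their own pace and stop on an object; "grip_force" is the grip in N (left out, the last holds). Time passes only in rows, so rows that repeat a pose let the fingers close. It gives the time, the measured TCP pose, the force, the opening and the grip force at its end, in the units of the state.
- env.read_state(): the state, without advancing time (a new reading comes with each control period).
- env.capture(name): name is "side" or "top"; returns the picture (384x512x3 uint8, red, green, blue); there is no depth.
- env.get_calibration(name): a dict with "intrinsics" (3x3 intrinsics, pixels), "R" (3x3) and "t" (3): a world point X has camera coordinates R X + t. Camera axes: x right, y down, z forward; pixel columns grow to the right and rows downward; lengths in mm; the calibration is good to about 2 mm. A picture is of the moment at which its call begins. get_calibration takes no time and is no camera call.
- env.job_done(): hands the job in; it is judged then, once.
The state is a dict: "clock": time; "joint_positions": joint angles; "joint_vel": joint speeds; "joint_torque": joint torques, N m; "position": TCP position; "ee_rot": TCP orientation; "wrist_force": force on the tool from outside, world axes, zero at the start; "torque": the same for the moment, N m; "width": finger opening in mm; "grasp_force": force on a finger pad.
Only numpy, scipy, OpenCV 4.12 (cv2) and the standard library are available. Lean on these libraries where they do the work, as an engineer would, in place of code of your own. Each camera call takes 0.05 s, during which the arm holds its last target. There are 200 camera calls.

## Working session

There is one attempt and no reset: what is moved stays moved. The work goes in short steps, Python scripts to look and compute and a tool call to move; the robot and the scene stay as the last step left them, time stands still between calls to the robot, and variables do not carry over. Pictures are saved under pics/ and viewed, at most 10 in all, crops included, and the job is handed in when it is done.

Besides the shell and the picture viewer there is one more tool, called as name(argument=value, ...) on one line, values as JSON. drive_tool: Moves the arm, as the interface text tells. Its arguments: {"type":"object","properties":{"rows":{"type":"array"},"grip_force":{"type":"number"}},"required":["rows"]}

```bash
mkdir -p pics; cat > h.py <<'E'
import numpy as np, cv2
from plant import env
def snap(n,f):
    im=env.capture(n); cv2.imwrite('pics/'+f+'.png',im[:,:,::-1]); return im
def proj(n,X):
    c=env.get_calibration(n); p=np.array(c['intrinsics'])@(np.array(c['R'])@np.array(X,float)+np.array(c['t']).ravel()); return p[:2]/p[2]
def cast(n,u,v,z):
    c=env.get_calibration(n); R=np.array(c['R']); t=np.array(c['t']).ravel()
    o=-R.T@t; d=R.T@np.linalg.inv(np.array(c['intrinsics']))@[u,v,1]
    return o+d*(z-o[2])/d[2]
E
python3 - <<'E'
from h import *
a=snap('top','t0');b=snap('side','s0')
cv2.imwrite('pics/both.png',cv2.resize(np.hstack([a,b])[:,:,::-1],(800,300)))
for n in('top','side'):
    c=env.get_calibration(n);R=np.array(c['R']);print(n,c['intrinsics'],-R.T@np.array(c['t']).ravel(),R[2])
print(env.read_state())
E
```

```text
top [[417.54790452   0.         250.38023128]
 [  0.         417.54790452 198.18878591]
 [  0.           0.           1.        ]] [ 341.57876015  -53.89388074 1087.81437111] [ 0.19663458  0.03425788 -0.97987818]
side [[349.19305474   0.         251.03604862]
 [  0.         349.19305474 190.85788594]
 [  0.           0.           1.        ]] [ 439.06060905 -678.10328203  497.85352158] [ 0.14918972  0.83659929 -0.52710915]
{'clock': 0.1, 'joint_positions': array([ 1.17176715e+00,  2.17690331e-01,  1.61477652e+00, -1.24710907e-05,
        1.31128105e+00, -1.12184737e-01]), 'joint_vel': array([ 0.00075502, -0.00214532, -0.0027587 , -0.00036587,  0.00066032,
        0.00094301]), 'joint_torque': array([-1.13113882e-03, -3.98072255e+01, -3.04971385e+01, -1.31445390e-04,
        4.13909118e-03, -1.35025857e-05]), 'position': array([176.49477173, 598.74063397, 201.89021111]), 'ee_rot': array([-0.44894961, -3.10880807,  0.00327968]), 'wrist_force': array([0.45778601, 0.81512135, 0.35780403]), 'torque': array([ 0.03059807, -0.0403992 ,  0.03494221]), 'grasp_force': 0.0, 'width': 85.6527473065193}
```

View pics/t0.png

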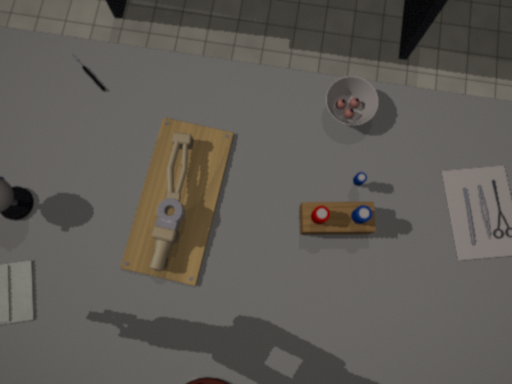

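View pics/s0.png

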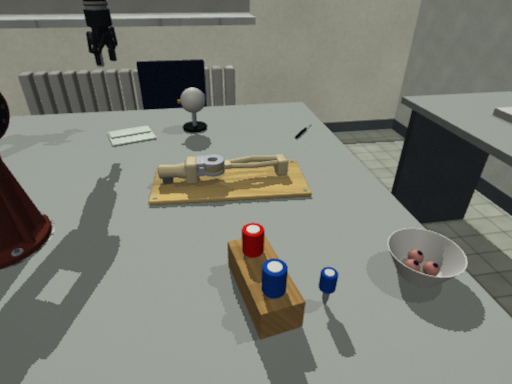

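The top view shows the large blue head in the rack at (362,214), a small blue look-alike standing loose at (360,178), the red head at (320,214) and the fork ring at (170,210). The side view has the same things at blue (274,280), small blue (328,282), red (253,240) and fork (211,160). I choose the blue head in the rack and will check it in a crop.

```bash
cat >> h.py <<'E'
def tri(ps):
    A=np.zeros((3,3));b=np.zeros(3);L=[]
    for n,u,v in ps:
        a=cast(n,u,v,0);d=cast(n,u,v,500)-a;d/=np.linalg.norm(d);P=np.eye(3)-np.outer(d,d);A+=P;b+=P@a;L.append((a,P))
    X=np.linalg.solve(A,b);return X,[np.linalg.norm(P@(X-a)) for a,P in L]
def blobs(im,col):
    r,g,b=[im[:,:,i].astype(int) for i in range(3)]
    m=(b>80)&(b>r+50)&(b>g+50) if col=='b' else (r>90)&(r>g+70)&(r>b+70)
    k,l,s,c=cv2.connectedComponentsWithStats(m.astype(np.uint8));return [(s[i].tolist(),c[i].round(1).tolist()) for i in range(1,k) if s[i,4]>25],m
E
python3 - <<'E'
from h import *
a=cv2.imread('pics/t0.png')[:,:,::-1];b=cv2.imread('pics/s0.png')[:,:,::-1]
for n,im in(('top',a),('side',b)):
    for c in 'br': print(n,c,blobs(im,c)[0])
c=lambda im,x,y,w,h:cv2.resize(im[y:y+h,x:x+w],(400,300),interpolation=cv2.INTER_CUBIC)
o=np.vstack([np.hstack([c(a,295,160,100,75),c(a,130,180,80,60)]),np.hstack([c(b,225,215,120,90),c(b,155,135,100,75)])])
cv2.imwrite('pics/c0.png',o[:,:,::-1])
E
```

```text
top b []
top r [([312, 206, 18, 16, 112], [320.5, 213.5])]
side b [([263, 259, 24, 18, 195], [274.3, 268.5]), ([321, 267, 17, 13, 87], [329.1, 273.7])]
side r [([242, 223, 22, 34, 415], [251.2, 240.1])]
```

View pics/c0.png

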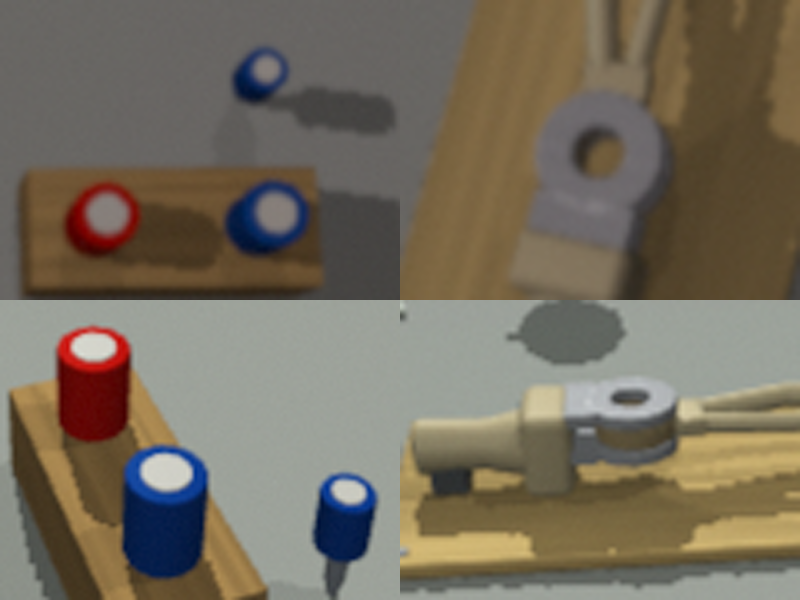

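The crop confirms it: the rack's blue pin is as big as the red one, and the loose one is plainly smaller. Labels mark the tops of the heads. Next I triangulate.

```bash
python3 - <<'E'
from h import *
I={'top':cv2.imread('pics/t0.png'),'side':cv2.imread('pics/s0.png')}
def lab(n,u,v,r=7):
    im=cv2.resize(I[n][v-r:v+r+1,u-r:u+r+1],None,fx=8,fy=8,interpolation=cv2.INTER_CUBIC).astype(int)
    m=(im.min(2)>0.62*im.min(2).max()).astype(np.uint8)
    k,l,s,c=cv2.connectedComponentsWithStats(m);i=l[(2*r+1)*4,(2*r+1)*4];x,y=(c[i]+.5)/8-.5
    return u-r+x,v-r+y,s[i,4]/64
for nm,t,s,z in(('blue',(364,213),(275,266),110),('red',(322,213),(253,229),110)):
    a=lab('top',*t);b=lab('side',*s);print(nm,a,b,tri([('top',*a[:2]),('side',*b[:2])]),cast('top',*a[:2],z),cast('side',*b[:2],z))
a=(170.0,209.7);b=(212.4,158.7);print('fork',tri([('top',*a),('side',*b)]),cast('top',*a,73),cast('side',*b,73))
for p,q in(((301.5,209.5),(374,207)),): print(cast('top',302,203,60),cast('top',375,202,60))
E
```

```text
blue (np.float64(363.7056590909091), np.float64(212.68147727272728), np.float64(85.9375)) (np.float64(274.6343447161975), np.float64(266.2397900323027), np.float64(135.4375)) (array([ 545.90472665, -290.34174752,  111.39220278]), [np.float64(0.45467663893107485), np.float64(0.45467663893088145)]) [ 545.73163029 -290.6304555   110.        ] [ 546.76187297 -288.87028733  110.        ]
red (np.float64(321.3991647354191), np.float64(212.97252800309), np.float64(80.90625)) (np.float64(252.61807268722467), np.float64(228.64657488986785), np.float64(88.671875)) (array([ 529.0218152 , -191.51288617,  111.41927138]), [np.float64(0.14497720578989987), np.float64(0.14497720579012438)]) [ 529.14650751 -191.70478619  110.        ] [ 529.50147523 -189.69475744  110.        ]
fork (array([484.64033291, 172.41889471,  74.79091061]), [np.float64(0.29188103235794255), np.float64(0.29188103235794416)]) [485.18850343 172.83399547  73.        ] [484.53875835 175.92872782  73.        ]
[ 556.16929815 -147.61049707   60.        ] [ 587.659207   -327.79554479   60.        ]
```

```bash
cat >> h.py <<'E'
from scipy.spatial.transform import Rotation as Ro
def go(X):
    s=env.read_state();R=Ro.from_rotvec(s['ee_rot']).as_matrix();d=(R.T@(np.array(X)-s['position'])/1000)
    print('shift',d.round(4),'rows',np.linalg.norm(d)/.0417,'pos',s['position'].round(1),'z',R[:,2].round(3),'y',R[:,1].round(3),s['wrist_force'].round(2),s['width'],s['clock'])
E
python3 -c "
from h import *
go([546,-290.3,203])"
```

```text
shift [-6.059e-01 -7.482e-01  4.000e-04] rows 23.088040992699508 pos [176.5 598.7 201.9] z [-0.001 -0.002 -1.   ] y [ 0.283  0.959 -0.002] [0.46 0.82 0.36] 85.6527473065193 0.1
```

drive_tool(rows=[[[-0.606, -0.748, 0], [0, 0, 0], 0.45], [[-0.606, -0.748, 0], [0, 0, 0], 0.45], [[-0.606, -0.748, 0], [0, 0, 0], 0.45], [[-0.606, -0.748, 0], [0, 0, 0], 0.45], [[-0.606, -0.748, 0], [0, 0, 0], 0.45], [[-0.606, -0.748, 0], [0, 0, 0], 0.45], [[-0.606, -0.748, 0], [0, 0, 0], 0.45], [[-0.606, -0.748, 0], [0, 0, 0], 0.45], [[-0.606, -0.748, 0], [0, 0, 0], 0.45], [[-0.606, -0.748, 0], [0, 0, 0], 0.45], [[-0.606, -0.748, 0], [0, 0, 0], 0.45], [[-0.606, -0.748, 0], [0, 0, 0], 0.45]])

```text
clock: 1.1
position: [368.7, 135.9, 202.9]
ee_rot: [0.448, 3.109, 0.0]
wrist_force: [0.9, 0.5, -0.5]
width: 62.0
grasp_force: 0.0
```

```bash
python3 -c "
from h import *
go([546,-290.3,203])"
```

```text
shift [-2.905e-01 -3.588e-01 -1.000e-04] rows 11.07014453448341 pos [368.7 135.9 202.9] z [ 0.  0. -1.] y [0.283 0.959 0.   ] [ 0.93  0.47 -0.47] 62.0473019521676 1.1
```

drive_tool(rows=[[[-0.29, -0.359, 0], [0, 0, 0], 0.45], [[-0.29, -0.359, 0], [0, 0, 0], 0.45], [[-0.29, -0.359, 0], [0, 0, 0], 0.45], [[-0.29, -0.359, 0], [0, 0, 0], 0.45], [[-0.29, -0.359, 0], [0, 0, 0], 0.45], [[-0.29, -0.359, 0], [0, 0, 0], 0.45], [[-0.29, -0.359, 0], [0, 0, 0], 0.45], [[-0.29, -0.359, 0], [0, 0, 0], 0.45], [[-0.29, -0.359, 0], [0, 0, 0], 0.45], [[-0.29, -0.359, 0], [0, 0, 0], 0.45], [[-0.29, -0.359, 0], [0, 0, 0], 0.45], [[-0.29, -0.359, 0], [0, 0, 0], 0.45]])

```text
clock: 2.1
position: [546.6, -295.1, 201.7]
ee_rot: [0.456, 3.107, -0.005]
wrist_force: [-0.9, 0.1, 0.2]
width: 61.6
grasp_force: 0.0
```

```bash
python3 - <<'E'
from h import *
go([546,-290.3,110])
a=snap('top','t1');b=snap('side','s1')
c=lambda im,x,y,w,h:cv2.resize(im[y:y+h,x:x+w],(400,300),interpolation=cv2.INTER_CUBIC)
cv2.imwrite('pics/c1.png',np.hstack([c(a,285,130,140,105),c(b,195,160,200,150)])[:,:,::-1])
X=env.read_state()['position'];print(proj('side',X),proj('top',X))
E
```

```text
shift [0.0021 0.0048 0.0917] rows 2.2032412839777775 pos [ 546.6 -295.1  201.7] z [ 0.    -0.003 -1.   ] y [ 0.287  0.958 -0.003] [-0.91  0.12  0.24] 61.62272122129804 2.1
[276.2446785 219.403308 ] [374.52523745 205.91501018]
```

View pics/c1.png

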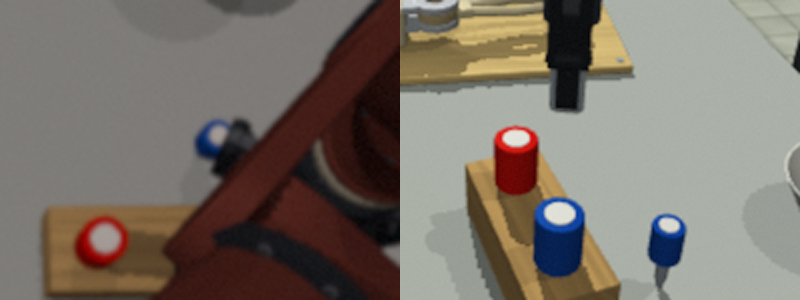

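The side view shows the open fingers at about (278,214), above the blue head at (275,266) and clear of the red one. Next I go down part of the way.

drive_tool(rows=[[[0.001, 0.003, 0.03], [0, 0, 0], 0.45], [[0.001, 0.003, 0.06], [0, 0, 0], 0.45], [[0.001, 0.003, 0.08], [0, 0, 0], 0.45], [[0.001, 0.003, 0.08], [0, 0, 0], 0.45], [[0.001, 0.003, 0.08], [0, 0, 0], 0.45]])

```text
clock: 2.62
position: [543.7, -283.0, 121.7]
ee_rot: [-0.446, -3.106, -0.003]
wrist_force: [-0.3, -0.4, -0.3]
width: 62.0
grasp_force: 0.0
```

```bash
python3 - <<'E'
from h import *
go([546,-290.3,74])
b=snap('side','s2')
cv2.imwrite('pics/c2.png',cv2.resize(b[200:320,200:360],(640,480),interpolation=cv2.INTER_CUBIC)[:,:,::-1])
E
```

```text
shift [-0.0045 -0.0064  0.0476] rows 1.157616047079037 pos [ 543.7 -283.   121.7] z [-0.004  0.003 -1.   ] y [0.282 0.96  0.002] [-0.33 -0.41 -0.3 ] 61.97236739281234 2.6167
```

View pics/c2.png

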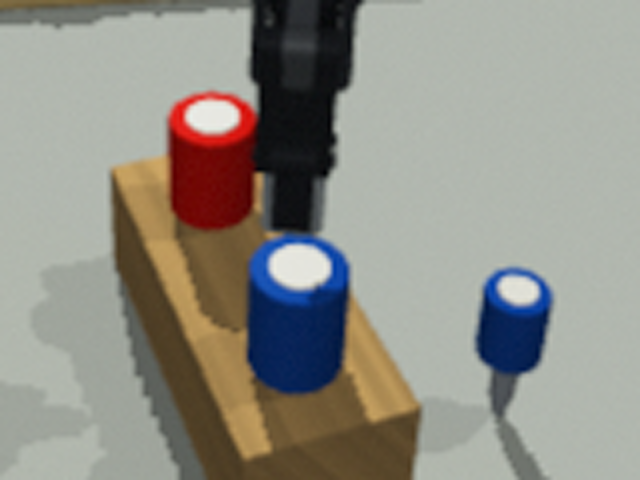

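The side crop shows the fingers just behind and above the blue head, whose top label is at about (275,266) in full-image pixels. I re-read the settled pose.

drive_tool(rows=[[[-0.0045, -0.0065, 0], [0, 0, 0], 0.45], [[-0.0045, -0.0065, 0], [0, 0, 0], 0.45], [[-0.0045, -0.0065, 0], [0, 0, 0], 0.45], [[-0.0045, -0.0065, 0], [0, 0, 0], 0.45]])

```text
clock: 3.0
position: [548.6, -293.6, 124.7]
ee_rot: [0.449, 3.107, -0.002]
wrist_force: [-1.0, 0.5, -0.5]
width: 61.9
grasp_force: 0.0
```

```bash
python3 - <<'E'
from h import *
go([546,-290.3,74]); env.capture('side'); go([546,-290.3,74])
E
```

```text
shift [0.0036 0.0025 0.0507] rows 1.219420508726995 pos [ 548.6 -293.6  124.7] z [ 0.002 -0.001 -1.   ] y [ 0.283  0.959 -0.001] [-1.    0.53 -0.53] 61.88271560170148 3.0
shift [0.0031 0.0023 0.0502] rows 1.2074098013854304 pos [ 548.3 -293.4  124.2] z [ 0.001 -0.001 -1.   ] y [ 0.283  0.959 -0.   ] [ 0.04  0.93 -0.31] 62.0193082350451 3.05
```

drive_tool(rows=[[[0.003, 0.0025, 0.015], [0, 0, 0], 0.45], [[0.003, 0.0025, 0.015], [0, 0, 0], 0.45], [[0.003, 0.0025, 0.015], [0, 0, 0], 0.45], [[0.003, 0.0025, 0.015], [0, 0, 0], 0.45], [[0.003, 0.0025, 0.015], [0, 0, 0], 0.45], [[0.003, 0.0025, 0.015], [0, 0, 0], 0.45]])

```text
clock: 3.55
position: [546.1, -290.1, 108.9]
ee_rot: [0.449, 3.108, -0.001]
wrist_force: [-0.7, 0.1, 0.4]
width: 61.9
grasp_force: 0.0
```

```bash
python3 - <<'E'
from h import *
go([546,-290.3,74])
E
```

```text
shift [ 0.     -0.0002  0.0349] rows 0.8358677774819219 pos [ 546.1 -290.1  108.9] z [ 0.001 -0.001 -1.   ] y [ 0.283  0.959 -0.   ] [-0.73  0.09  0.43] 61.91445987009904 3.55
```

Aligned. I go down to z 75 and close.

drive_tool(rows=[[[0, 0, 0.012], [0, 0, 0], 0.45], [[0, 0, 0.024], [0, 0, 0], 0.45], [[0, 0, 0.034], [0, 0, 0], 0.45], [[0, 0, 0.034], [0, 0, 0], 0.45], [[0, 0, 0.034], [0, 0, 0], 0.45], [[0, 0, 0.034], [0, 0, 0], -0.3], [[0, 0, 0.034], [0, 0, 0], -0.3], [[0, 0, 0.034], [0, 0, 0], -0.3], [[0, 0, 0.034], [0, 0, 0], -0.3], [[0, 0, 0.034], [0, 0, 0], -0.3]], grip_force=50)

```text
clock: 4.38
position: [546.2, -290.1, 74.9]
ee_rot: [0.449, 3.108, -0.001]
wrist_force: [0.8, 0.7, 1.1]
width: 37.0
grasp_force: 50.3
```

drive_tool(rows=[[[0, 0, 0], [0, 0, 0], -0.5], [[0, 0, 0], [0, 0, 0], -0.5], [[0, 0, 0], [0, 0, 0], -0.5]])

```text
clock: 4.63
position: [546.2, -290.2, 74.9]
ee_rot: [0.449, 3.108, -0.001]
wrist_force: [0.0, -0.6, 3.5]
width: 36.6
grasp_force: 50.4
```

drive_tool(rows=[[[0, 0, -0.012], [0, 0, 0], -0.5], [[0, 0, -0.024], [0, 0, 0], -0.5], [[0, 0, -0.04], [0, 0, 0], -0.5], [[0, 0, -0.06], [0, 0, 0], -0.5], [[0, 0, -0.08], [0, 0, 0], -0.5], [[0, 0, -0.1], [0, 0, 0], -0.5], [[0, 0, -0.12], [0, 0, 0], -0.5], [[0, 0, -0.135], [0, 0, 0], -0.5], [[0, 0, -0.145], [0, 0, 0], -0.5], [[0, 0, -0.145], [0, 0, 0], -0.5], [[0, 0, -0.145], [0, 0, 0], -0.5], [[0, 0, -0.145], [0, 0, 0], -0.5]])

```text
clock: 5.63
position: [544.7, -289.0, 217.7]
ee_rot: [-0.449, -3.107, -0.002]
wrist_force: [0.1, 0.4, -2.8]
width: 36.9
grasp_force: 50.3
```

```bash
python3 - <<'E'
from h import *
go([484.6,173,220])
b=snap('side','s3')
cv2.imwrite('pics/c3.png',cv2.resize(b[130:310,190:390],(800,600)[:2] if 0 else (660,594),interpolation=cv2.INTER_CUBIC)[:,:,::-1])
E
```

```text
shift [ 0.1884  0.4261 -0.0015] rows 11.173224293088037 pos [ 544.7 -289.   217.7] z [-0.002  0.002 -1.   ] y [0.283 0.959 0.001] [ 0.09  0.44 -2.76] 36.90011861466562 5.6333
```

View pics/c3.png

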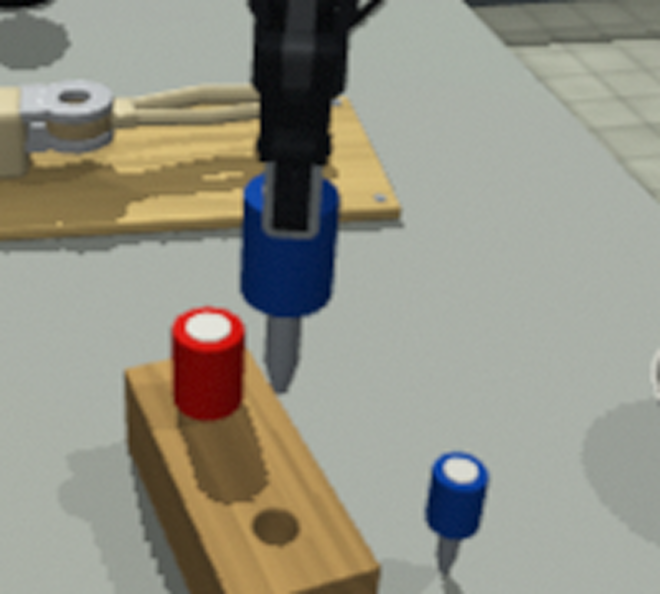

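The blue pin is held nearly upright; its nose is at side pixel (275,248) and the rack hole below is empty. I move above the fork.

drive_tool(rows=[[[0.014, 0.032, 0], [0, 0, 0], -0.5], [[0.03, 0.068, 0], [0, 0, 0], -0.5], [[0.046, 0.104, 0], [0, 0, 0], -0.5], [[0.062, 0.14, 0], [0, 0, 0], -0.5], [[0.078, 0.176, 0], [0, 0, 0], -0.5], [[0.094, 0.212, 0], [0, 0, 0], -0.5], [[0.11, 0.248, 0], [0, 0, 0], -0.5], [[0.126, 0.284, 0], [0, 0, 0], -0.5], [[0.142, 0.32, 0], [0, 0, 0], -0.5], [[0.158, 0.356, 0], [0, 0, 0], -0.5], [[0.174, 0.393, 0], [0, 0, 0], -0.5], [[0.188, 0.425, 0], [0, 0, 0], -0.5]])

```text
clock: 6.68
position: [483.7, 173.4, 217.7]
ee_rot: [-0.448, -3.107, 0.0]
wrist_force: [1.1, -0.2, -2.3]
width: 37.1
grasp_force: 50.5
```

drive_tool(rows=[[[0, 0, 0], [0, 0, 0], -0.5], [[0, 0, 0], [0, 0, 0], -0.5], [[0, 0, 0], [0, 0, 0], -0.5], [[0, 0, 0], [0, 0, 0], -0.5], [[0, 0, 0], [0, 0, 0], -0.5], [[0, 0, 0], [0, 0, 0], -0.5]])

```text
clock: 7.18
position: [485.7, 169.9, 218.9]
ee_rot: [-0.452, -3.109, 0.0]
wrist_force: [0.2, -0.6, -1.4]
width: 37.4
grasp_force: 50.6
```

```bash
python3 - <<'E'
from h import *
print('lift check',[proj('side',[544.7,-289,z]).round(1) for z in (148,203,253)])
X=env.read_state()['position'];go([484.6,173,155])
print([proj('side',[X[0],X[1],X[2]+d]).round(1) for d in(-69,-14,36)],proj('side',[484.6,173,73]))
b=snap('side','s4');a=snap('top','t4')
c=lambda im,x,y,w,h:cv2.resize(im[y:y+h,x:x+w],(400,400),interpolation=cv2.INTER_CUBIC)
cv2.imwrite('pics/c4.png',np.hstack([c(b,160,90,100,100),c(a,120,160,100,100)])[:,:,::-1])
E
```

```text
lift check [array([274.4, 247.9]), array([275.9, 218.4]), array([277.5, 188.4])]
shift [0.0019 0.0027 0.0639] rows 1.5346151284004823 pos [485.7 169.9 218.9] z [-0. -0. -1.] y [ 0.285  0.959 -0.   ] [ 0.18 -0.6  -1.39] 37.392313064811184 7.1833
[array([211.5, 132.9]), array([210.3, 112.2]), array([209.1,  92.2])] [212.50898251 159.17895969]
```

View pics/c4.png

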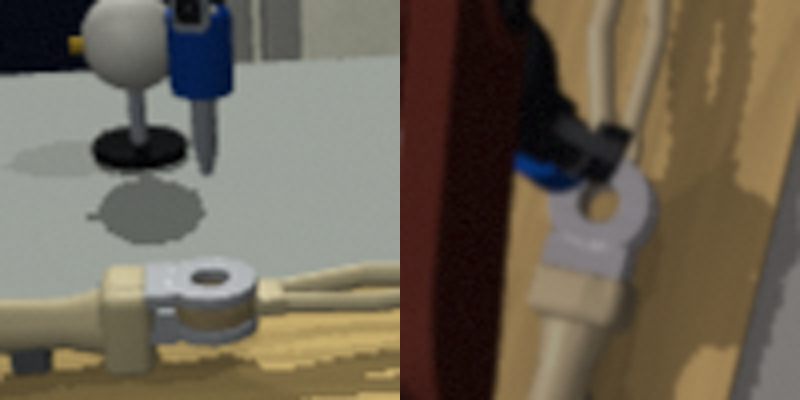

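The side view has the nose at (211.4,133), within half a pixel of the prediction, and the hole at (212,159). I lower to just above the ear.

drive_tool(rows=[[[0.002, 0.003, 0.015], [0, 0, 0], -0.5], [[0.002, 0.003, 0.03], [0, 0, 0], -0.5], [[0.002, 0.003, 0.045], [0, 0, 0], -0.5], [[0.002, 0.003, 0.06], [0, 0, 0], -0.5], [[0.002, 0.003, 0.063], [0, 0, 0], -0.5], [[0.002, 0.003, 0.063], [0, 0, 0], -0.5], [[0.002, 0.003, 0.063], [0, 0, 0], -0.5], [[0.002, 0.003, 0.063], [0, 0, 0], -0.5], [[0.002, 0.003, 0.063], [0, 0, 0], -0.5]])

```text
clock: 8.03
position: [485.5, 174.8, 157.6]
ee_rot: [0.449, 3.107, 0.001]
wrist_force: [-0.3, 0.7, -1.6]
width: 37.1
grasp_force: 50.6
```

```bash
python3 - <<'E'
from h import *
X=env.read_state()['position'];go([485,173.5,155])
print([proj('side',[X[0],X[1],X[2]+d]).round(1) for d in(-69,-14)],[proj('side',[485,y,73]).round(1) for y in(170,173,176)])
b=snap('side','s5')
cv2.imwrite('pics/c5.png',cv2.resize(b[110:180,170:260],(720,560),interpolation=cv2.INTER_CUBIC)[:,:,::-1])
E
```

```text
shift [ 0.0001 -0.0014  0.0025] rows 0.06933217717444215 pos [485.5 174.8 157.6] z [ 0.003  0.001 -1.   ] y [0.283 0.959 0.001] [-0.26  0.7  -1.55] 37.07153701887917 8.0333
[array([212.5, 153.7]), array([211.4, 134.5])] [array([212.7, 159.7]), array([212.7, 159.2]), array([212.6, 158.7])]
```

View pics/c5.png

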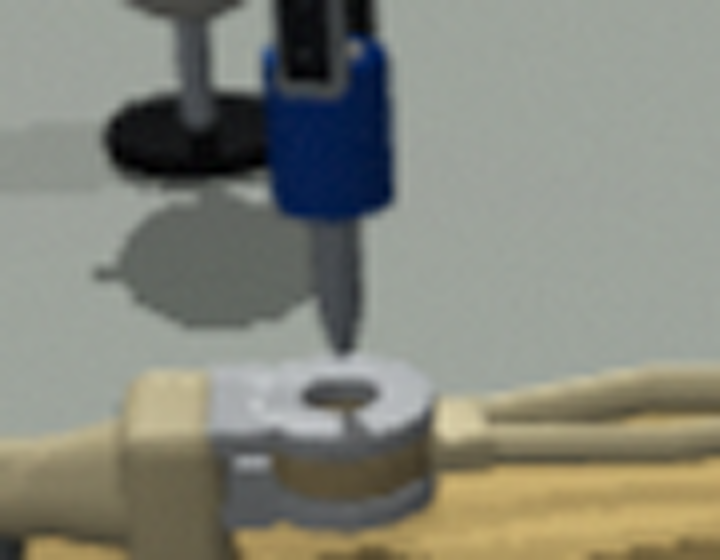

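Nose at (212.5,153.8) is right over the hole centre at (212.2,158.7). I insert slowly.

drive_tool(rows=[[[0, -0.001, 0.006], [0, 0, 0], -0.5], [[0, -0.001, 0.012], [0, 0, 0], -0.5], [[0, -0.001, 0.018], [0, 0, 0], -0.5], [[0, -0.001, 0.022], [0, 0, 0], -0.5], [[0, -0.001, 0.026], [0, 0, 0], -0.5], [[0, -0.001, 0.03], [0, 0, 0], -0.5], [[0, -0.001, 0.03], [0, 0, 0], -0.5], [[0, -0.001, 0.03], [0, 0, 0], -0.5], [[0, -0.001, 0.03], [0, 0, 0], -0.5]])

```text
clock: 8.83
position: [484.3, 173.7, 126.3]
ee_rot: [0.449, 3.109, 0.0]
wrist_force: [0.2, -0.8, -1.6]
width: 36.9
grasp_force: 50.6
```

```bash
python3 -c "
from h import *
go([485,173.5,91])"
```

```text
shift [-0.0007 -0.      0.0353] rows 0.8456296289894834 pos [484.3 173.7 126.3] z [ 0.  0. -1.] y [0.283 0.959 0.   ] [ 0.15 -0.85 -1.63] 36.859967362369424 8.8333
```

drive_tool(rows=[[[0, 0, 0.004], [0, 0, 0], -0.5], [[0, 0, 0.008], [0, 0, 0], -0.5], [[0, 0, 0.012], [0, 0, 0], -0.5], [[0, 0, 0.016], [0, 0, 0], -0.5], [[0, 0, 0.02], [0, 0, 0], -0.5], [[0, 0, 0.024], [0, 0, 0], -0.5], [[0, 0, 0.028], [0, 0, 0], -0.5], [[0, 0, 0.032], [0, 0, 0], -0.5], [[0, 0, 0.032], [0, 0, 0], -0.5], [[0, 0, 0.032], [0, 0, 0], -0.5]])

```text
clock: 9.67
position: [483.8, 173.6, 93.7]
ee_rot: [-0.449, -3.109, 0.0]
wrist_force: [0.7, -0.6, -0.7]
width: 37.1
grasp_force: 50.6
```

Through with little force. I lower the last millimetres, watching for contact at z ≈ 88.

drive_tool(rows=[[[0, 0, 0.002], [0, 0, 0], -0.5], [[0, 0, 0.004], [0, 0, 0], -0.5], [[0, 0, 0.0055], [0, 0, 0], -0.5], [[0, 0, 0.0055], [0, 0, 0], -0.5], [[0, 0, 0.0055], [0, 0, 0], -0.5]])

```text
clock: 10.08
position: [484.0, 173.6, 88.5]
ee_rot: [-0.449, -3.109, 0.0]
wrist_force: [0.1, 0.6, -1.2]
width: 37.1
grasp_force: 50.6
```

drive_tool(rows=[[[0, 0, 0.0005], [0, 0, 0], -0.5], [[0, 0, 0.001], [0, 0, 0], -0.5], [[0, 0, 0.0015], [0, 0, 0], -0.5], [[0, 0, 0.0015], [0, 0, 0], -0.5]])

```text
clock: 10.42
position: [484.5, 173.7, 87.9]
ee_rot: [0.449, 3.109, -0.0]
wrist_force: [-1.7, -1.1, 3.4]
width: 36.9
grasp_force: 51.1
```

The vertical force went from -1.2 to +3.4 N, so the head is seated. I open gently.

drive_tool(rows=[[[0, 0, 0.001], [0, 0, 0], -0.5], [[0, 0, 0.001], [0, 0, 0], -0.5], [[0, 0, 0.001], [0, 0, 0], 0.1], [[0, 0, 0.001], [0, 0, 0], 0.3], [[0, 0, 0.001], [0, 0, 0], 0.45], [[0, 0, 0.001], [0, 0, 0], 0.45], [[0, 0, 0.001], [0, 0, 0], 0.45], [[0, 0, 0.001], [0, 0, 0], 0.45]])

```text
clock: 11.08
position: [484.0, 173.6, 85.9]
ee_rot: [-0.449, -3.109, 0.0]
wrist_force: [0.1, 0.3, -0.0]
width: 62.1
grasp_force: 0.0
```

drive_tool(rows=[[[0, 0, -0.01], [0, 0, 0], 0.45], [[0, 0, -0.025], [0, 0, 0], 0.45], [[0, 0, -0.045], [0, 0, 0], 0.45], [[0, 0, -0.07], [0, 0, 0], 0.45], [[0, 0, -0.1], [0, 0, 0], 0.45], [[0, 0, -0.12], [0, 0, 0], 0.45], [[0, 0, -0.12], [0, 0, 0], 0.45], [[0, 0, -0.12], [0, 0, 0], 0.45], [[0, 0, -0.12], [0, 0, 0], 0.45], [[0, 0, -0.12], [0, 0, 0], 0.45]])

```text
clock: 11.92
position: [482.8, 173.4, 204.3]
ee_rot: [-0.449, -3.106, 0.002]
wrist_force: [-0.2, -0.0, -0.3]
width: 62.1
grasp_force: 0.0
```

```bash
python3 - <<'E'
from h import *
go([484,173.6,210])
print([proj('side',[484.3,173.6,z]).round(1) for z in(73,123)])
b=snap('side','s6')
cv2.imwrite('pics/c6.png',cv2.resize(b[100:275,150:350],(800,600)[:2] if 0 else (680,595),interpolation=cv2.INTER_CUBIC)[:,:,::-1])
E
```

```text
shift [-0.0011  0.0006 -0.0057] rows 0.1402630328797973 pos [482.8 173.4 204.3] z [-0.003 -0.001 -1.   ] y [ 0.283  0.959 -0.002] [-0.15 -0.   -0.35] 62.11737519677212 11.9167
[array([212.4, 159.1]), array([211.4, 142. ])]
```

View pics/c6.png

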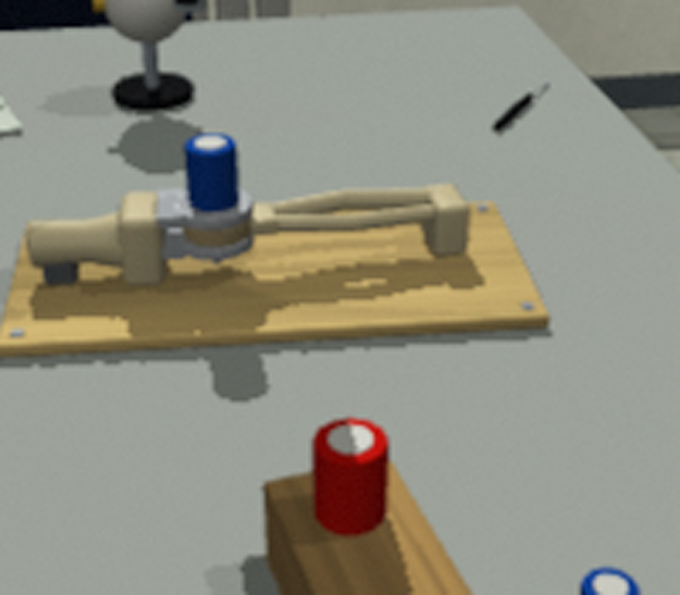

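The blue pin stands upright with its head flat on the upper ear (head top at side pixel (211.5,142), as predicted for a seated head). The eye is between the ears, the red pin is still in its place and the gripper is clear.

```bash
python3 -c "
from plant import env
print(env.job_done())"
```

```text
the job is handed in; nothing more can be done
None
```

The blue pin is through the fork and the forearm's eye with its head down on the upper ear, the red pin was left in the rack, and the job was handed in at about 12 s of the 40 s allowed (the hand-in returned no verdict).

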